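# Change-out of a bayonet-capped filter: free the cover and bin the spent cartridge

### The arm

A 6-joint arm with a two-finger parallel gripper is mounted at the origin on the work surface. World frame = base frame: x ahead of the robot, y to its left, z up, the work surface at z = 0. Lengths are in m, angles in rad, forces in N, time in s.
With the tool pointing down it reaches from about 0.3 to 0.875 m from the base axis. Payload 6.4 kg.
Tool frame: the origin (TCP) lies midway between the tips of the shut fingers; the grasp point (between the pads) lies 19 mm behind it; x points along the fingers, y is the direction in which the jaws open and shut, and the axes are right-handed (so a half turn about x gives the same grasp; the last joint's range is limited). The gripper opens to 85 mm and grips with 20 to 120 N. Pads are 22 mm wide; open, the fingers measure 114 mm over their backs; the gripper's body (76 mm by 85 mm) begins 54 mm behind the grasp point. The pads swing forward as they close: fully open they stand 13 mm farther back than shut.
Start: joints at [0.93, 0.181, 1.607, -0, 1.354, -0.206], TCP at [0.242, 0.522, 0.208] pointing down, gripper open.
Joint ranges: [-2.99, 2.99], [-0.89, 2.07], [0.3, 2.58], [-1.14, 4.28], [0, 2.63], [-3.12, 3.12]. Speed limits (rad/s): [2.57, 2.57, 3.01, 3.14, 3.14, 3.14].

### API

Orientations are given as a unit quaternion [w, x, y, z].
In Python, from bench import ctrl gives the robot as it stands.
- The arm moves only by the tool step_arm, never from a script. Its argument "motion" is a list of rows, each a list of 7 numbers: the shift along the tool's x, y, z in mm, then the turn, a rotation vector about the tool's x, y, z in degrees, then the closure in counts, from 0 (fully open) to 255 (shut). In form: [[tx, ty, tz, rx, ry, rz, hand], ...]. A call has 1 to 10 rows; each row is the pose to reach, as a shift and turn from the pose commanded when the call began, along the tool's axes at that moment; what a row does not reach only later rows make up. A row lasts 1/8 s, in which the tool goes at most 62.5 mm and 10.7 degrees, less where a joint would pass 70% of its speed; a pose out of reach is approached as far as the arm can. A call with a gripper value outside its range is refused whole. The fingers move at their own pace and stop on an object; the grip force is fixed at half the most. Time passes only in rows, so rows that repeat a pose let the fingers close. It gives the time, the measured TCP pose, the force and the opening at its end, in the units of the state.
- ctrl.get_obs(): the state, without advancing time (a new reading comes with each control period).
- ctrl.camera(name): name is "side" or "top"; returns (picture, depth): 400x640x3 uint8, red, green, blue; 400x640 float32, m along the optical axis (not along the pixel's ray), 0 where there is no reading.
- ctrl.camera_info(name): a dict with "fx", "fy", "cx", "cy" (pixels), "dist_coeffs" ([k1, k2, p1, p2, k3] as OpenCV has them; the pictures are not rectified), "T" (4x4, takes a point from camera to world coordinates). Camera axes: x right, y down, z forward; pixel columns grow to the right and rows downward; lengths in m; the calibration is good to about 2 mm. A picture is of the moment at which its call begins. camera_info takes no time and is no camera call.
- ctrl.hand_in(): hands the job in, once; it reports no verdict.
The state is a dict: "time_s": time; "q": joint angles; "dq": joint speeds; "joint_efforts": joint torques, N m; "eef_pos": TCP position; "eef_rot": TCP orientation; "wrist_force": force on the tool from outside, world axes, zero at the start; "torque": the same for the moment, N m; "opening": opening from 0.0 (shut) to 1.0 (fully open).
Only numpy, scipy, OpenCV 4.12 (cv2) and the standard library are available. Lean on these libraries where they do the work, as an engineer would, in place of code of your own. Each camera call takes 0.05 s, during which the arm holds its last target. There are 200 camera calls.

### The job

The extractor's filter is spent: press the black cover of the filter housing down against its spring, turn it a quarter turn anticlockwise (seen from above) to free it from its lugs, lift it off and lay it flat, grip bar up, inside the steel tray and let go of it. Then take the orange spent cartridge out of the housing, push it down through the sprung flap of the red waste bin, holding the flap open with it, and let it drop in so that the flap closes again. How far down it must go has to be felt: do not jam it down or wrench it, and leave the fresh white cartridge and the ink bottles where they stand.

Things in the scene. Friction and masses are not known exactly. Their poses are not given: they have to be found in the camera images.
- housing: Fixed filter housing: grey block 116 x 116 x 46 mm, on it an aluminium neck 72 mm across with its rim 88 mm above the table and a 56 mm bore. Origin on the table on the bore's axis, z up. A sprung plate in the bore pushes the cartridge, and so the cover, upward.
- lugs (a point): On the bore's axis at the height of the lugs' undersides, 76 mm. Three steel lugs round the neck, 84 mm across, 6 mm thick, hold the cover; each pocket has a stop (clockwise side) and a tooth (anticlockwise side), of a depth that differs from unit to unit. Pressed to within 2 mm of its hard stop, the cover turns anticlockwise from above (+z); beyond 1.15 rad its tabs are clear of the lugs; a stop ends the turn at 1.68 rad.
- cover: Loose black bayonet cover, an inverted cup 98 mm across, 52 mm high, 0.18 kg, with a yellow grip bar on top: 74 mm long along the cover's x, 16 mm thick along its y, from z = 52 to 83 mm. Origin at the centre of its open underside, z up. Locked, its origin is at z = 71 mm on the bore's axis and its x lies along the housing's x to within 0.07 rad; unpressed it turns no farther.
- cover_grip (a point): Point on the cover's axis in the grip bar, 69 mm above its underside, 17 mm above the flat top of the cup. Pressing the cover takes 7 to 14 N, growing 0.25 N per mm; 7 to 19 mm down (hidden, it must be felt) it lands on a collar, a hard stop. Freed, the spring lifts it to 12 mm above its locked height; it lifts straight off, and 60 mm above its locked height it is clear of the cartridge.
- spent: Loose spent cartridge, an orange upright cylinder 46 mm across, 90 mm long, black bands, 0.2 kg, in the bore under the cover. Origin at the centre of its underside, z up its axis. With the cover off its underside is about 35 mm above the table on the sprung plate (which sinks 32 mm if pushed), and 37 mm of it stand out above the rim to be gripped. It has a few mm of play in the bore.
- spent_mid (a point): Middle of the spent cartridge, 45 mm from its underside.
- fresh: Loose fresh cartridge, white with blue bands, 46 mm across and 90 mm long, standing on the table. Leave it alone. Origin at the centre of its underside.
- bin: Fixed red waste bin, 150 mm (x) x 140 mm (y) and 170 mm high, walls 5 mm, open inside down to 5 mm above the table. Origin under its centre. Its grey top has an opening 68 mm (its x) x 92 mm (its y) in the centre, closed by the flap.
- slot (a point): Centre of the opening in the top of the bin, at its upper face (170 mm high); axes as the bin's.
- flap (a joint): Yellow flap 64 x 86 mm that closes the bin's opening, hinged along the opening's edge on the bin's +x side; 0 = closed and level, grows as it swings down into the bin (rad), stop at 1.45. A weak spring closes it (0.2 to 0.7 N at its free edge).
- tray: Fixed shallow steel tray, 180 mm (x) x 170 mm (y), rim 14 mm high and 4 mm thick, floor about 4 mm above the table. Origin under its centre.
- ink0: Bystander: blue ink bottle, 42 mm across, 119 mm high, origin under its centre.
- ink1: Bystander: green ink bottle, 42 mm across, 119 mm high, origin under its centre.
- ink2: Bystander: red ink bottle, 42 mm across, 119 mm high, origin under its centre.

How it is judged:
By the outcome, as a careful person would: the job done as asked, in the order asked, and still so for the second after the job is handed in, with the robot touching nothing.
It also fails if it takes over 61 s, if anything falls off the work surface, if the arm or the gripper's body presses on something with over 40 N, if the wrist force passes 120 N, or if a joint passes its speed limit or range.

## Working session

There is one attempt and no reset: what is moved stays moved. The work goes in short steps, Python scripts to look and compute and a tool call to move; the robot and the scene stay as the last step left them, time stands still between calls to the robot, and variables do not carry over. Pictures are saved under pics/ and viewed, about 8 in all and at most 12, crops included, and the job is handed in when it is done.

Besides the shell and the picture viewer there is one more tool, called after "Request:" as name(argument=value, ...) on one line, values as JSON. step_arm: Moves the arm, as the interface text tells. Its arguments: {"type":"object","properties":{"motion":{"type":"array","items":{"type":"array","items":{"type":"number"}}}},"required":["motion"]}

```bash
mkdir -p pics; ls; cat > h.py <<'E'
import numpy as np, cv2
from bench import ctrl
def snap(n,f):
    im,d=ctrl.camera(n); np.savez('pics/'+f+'.npz',im=im,d=d); cv2.imwrite('pics/'+f+'.png',im[:,:,::-1]); return im,d
def cloud(n,d):
    i=ctrl.camera_info(n); K=np.array([[i['fx'],0,i['cx']],[0,i['fy'],i['cy']],[0,0,1]])
    v,u=np.mgrid[:400,:640]; p=np.stack([u,v],-1).reshape(-1,1,2).astype(np.float64)
    r=cv2.undistortPoints(p,K,np.array(i['dist_coeffs'],float)).reshape(400,640,2)
    P=np.dstack([r*d[...,None],d]); T=np.array(i['T']); W=P@T[:3,:3].T+T[:3,3]; W[d==0]=np.nan; return W
E
python3 - <<'E'
from h import *
for n in('top','side'):
    snap(n,n+'0'); i=ctrl.camera_info(n); print(np.round(i['T'],3).tolist(),i['fx'])
a=cv2.imread('pics/top0.png');b=cv2.imread('pics/side0.png')
print({k:np.round(v,3).tolist() if k!='time_s' else v for k,v in ctrl.get_obs().items()})
E
```

```text
pics
[[-0.185, -0.963, 0.197, 0.472], [-0.983, 0.182, -0.034, 0.018], [-0.003, -0.2, -0.98, 0.96], [0.0, 0.0, 0.0, 1.0]] 391.6978833425246
[[0.883, -0.325, 0.338, 0.33], [-0.469, -0.605, 0.643, -0.591], [-0.005, -0.727, -0.687, 0.747], [0.0, 0.0, 0.0, 1.0]] 410.3412092344932
{'time_s': 0.1, 'q': [0.93, 0.181, 1.608, -0.0, 1.354, -0.206], 'dq': [0.0, -0.001, -0.004, -0.0, 0.001, -0.001], 'joint_efforts': [0.0, -44.588, -35.224, -0.0, 0.004, -0.0], 'eef_pos': [0.242, 0.521, 0.207], 'eef_rot': [0.69, 0.152, 0.691, -0.153], 'wrist_force': [-0.475, 0.231, 0.112], 'torque': [0.003, -0.02, 0.009], 'opening': 1.002}
```

View pics/top0.png

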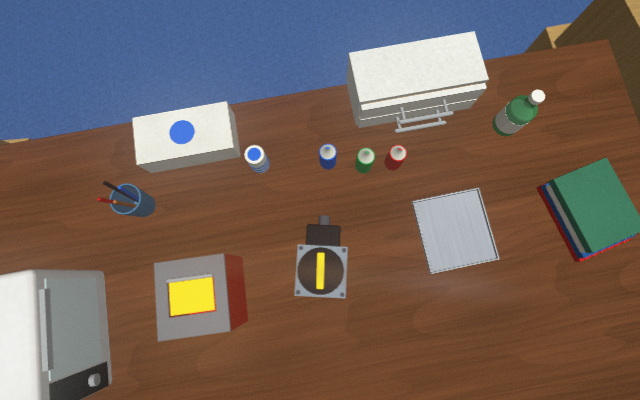

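View pics/side0.png

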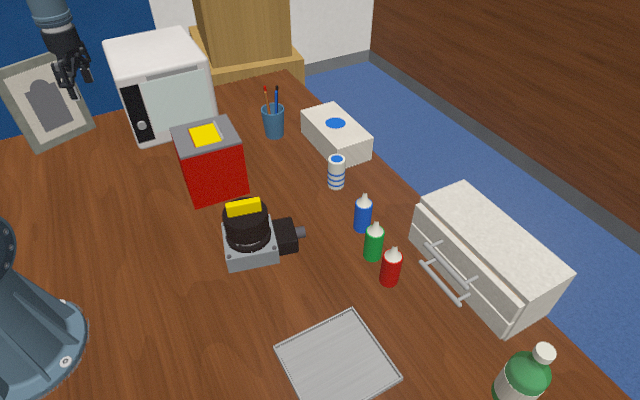

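The top picture shows the grip bar near pixel (321,271), the bin flap at (191,296), the tray at (456,231), the fresh cartridge at (257,157) and the ink bottles at (328–396,157). I'll measure each of these next.

```bash
python3 - <<'E'
from h import *
R={}
for n in('top','side'):
    z=np.load(f'pics/{n}0.npz'); im,d=z['im'],z['d']; W=cloud(n,d); R[n]=(im,W)
    hsv=cv2.cvtColor(im,cv2.COLOR_RGB2HSV)
    y=((hsv[...,0]>22)&(hsv[...,0]<33)&(hsv[...,1]>180)&(hsv[...,2]>120)).astype(np.uint8)
    N,L,S,C=cv2.connectedComponentsWithStats(y)
    for k in range(1,N):
        if S[k,4]<100: continue
        p=W[L==k]; p=p[~np.isnan(p[:,0])]; zt=np.percentile(p[:,2],90); q=p[p[:,2]>zt-.008]
        r=cv2.minAreaRect((q[:,:2]*1000).astype(np.float32)); print(n,S[k],'z',zt.round(4),np.median(q[:,2]).round(4),'rect',np.round(r[0],1),np.round(r[1],1),r[2])
im,W=R['top']
def rect(name,m):
    q=W[m]; r=cv2.minAreaRect((q[:,:2]*1000).astype(np.float32)); print(name,len(q),np.round(r[0],1),np.round(r[1],1),round(r[2],1),np.median(q[:,2]))
v,u=np.mgrid[:400,:640]
def box(a,b,c,e): return (u>a)&(u<b)&(v>c)&(v<e)
Z=W[...,2]
rect('bintop',box(145,260,245,350)&(abs(Z-.17)<.008))
s=im.astype(int); grey=(s.max(-1)-s.min(-1)<30)&(s.min(-1)>110)
rect('tray',box(400,510,180,280)&grey&(Z<.03))
rect('housing',box(290,352,240,302)&(abs(Z-.046)<.008)&grey)
rect('coverflat',box(290,352,240,302)&(abs(Z-.123)<.008))
for nm,b in(('fresh',(243,272,144,160)),('ink0',(316,340,142,170)),('ink1',(354,378,145,174)),('ink2',(384,408,143,172))):
    rect(nm,box(*b)&(Z>.075)); 
E
```

```text
top [316 252   9  37 275] z 0.1549 0.1531 rect [481.9  35.5] [14.3 71.7] 79.44585418701172
top [ 169  277   46   39 1433] z 0.1701 0.1684 rect [478.5 292.8] [88.6 62.4] 87.19678497314453
side [189 123  33  24 502] z 0.171 0.1692 rect [479.4 290.2] [94.7 61.8] 87.4281997680664
side [225 196  37  22 543] z 0.1554 0.1542 rect [481.3  32.7] [18.4 73.6] 78.65811920166016
bintop 5529 [477.7 291.6] [141.6 150.4] 87.3 0.1691696491052911
tray 5088 [ 517.7 -304.7] [180.1 177.5] 1.4 0.0032426377703579923
housing 791 [481.   35.8] [115.9 115.8] 76.6 0.045375102572636994
coverflat 1422 [480.3  35.5] [96.7 95. ] 79.9 0.12240951052968757
fresh 254 [775.  138.8] [44.7 35.1] 79.3 0.0893772222437954
ink0 247 [745. -29.] [37.5 39.8] 79.3 0.08757853013281036
ink1 248 [ 719.  -115.1] [39.5 40.6] 5.0 0.0868682762654821
ink2 252 [ 712.8 -189.2] [40.  39.9] 30.4 0.08684208893082412
```

```bash
python3 - <<'E'
import cv2,numpy as np
a=cv2.imread('pics/top0.png')[265:330,150:250];b=cv2.imread('pics/side0.png')[110:160,165:250]
cv2.imwrite('pics/flap.png',np.hstack([cv2.resize(a,(400,260),interpolation=2),cv2.resize(b,(400,260),interpolation=2)]))
E
```

```text
(no output)
```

View pics/flap.png

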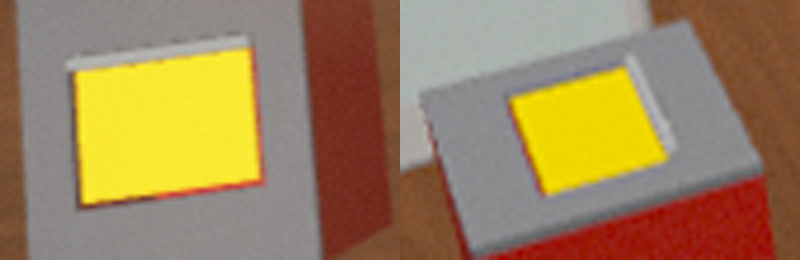

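Request:
step_arm(motion=[[0, -38, 47, -2, 0, 0, 120], [0, -76, 94, -4, 0, 0, 120], [0, -114, 141, -6, 0, 0, 120], [0, -152, 188, -8, 0, 0, 120], [0, -190, 235, -10, 0, 0, 120], [0, -228, 282, -12, 0, 0, 120], [0, -266, 329, -14.3, 0, 0, 120], [0, -304, 376, -14.3, 0, 0, 120], [0, -341, 422, -14.3, 0, 0, 120], [0, -341, 422, -14.3, 0, 0, 120]])

```text
time_s: 1.35
eef_pos: [0.4824, 0.031, 0.2074]
eef_rot: [0.704, 0.067, 0.704, -0.068]
wrist_force: [0.2, 1.6, -0.4]
opening: 0.53
```

The light hinge strip lies on the world +x side of the flap, so the bin's +x is roughly world +x. I'll go down over the grip bar next.

Request:
step_arm(motion=[[30, 3.7, -2.1, 0, 0, 0, 120], [60, 3.7, -2.1, 0, 0, 0, 120], [80, 3.7, -2.1, 0, 0, 0, 120], [80, 3.7, -2.1, 0, 0, 0, 120], [80, 3.7, -2.1, 0, 0, 0, 255], [80, 3.7, -2.1, 0, 0, 0, 255], [80, 3.7, -2.1, 0, 0, 0, 255], [80, 3.7, -2.1, 0, 0, 0, 255]])

```text
time_s: 2.35
eef_pos: [0.4814, 0.0379, 0.1294]
eef_rot: [0.705, 0.065, 0.703, -0.066]
wrist_force: [-0.7, -3.6, 5.8]
opening: -0.001
```

Opening reads zero, which doesn't fit a grip on a 16 mm bar, so I'll look.

```bash
python3 - <<'E'
from h import *
a,_=snap('top','t1');b,_=snap('side','s1')
A=cv2.resize(a[200:320,260:390],(390,360),interpolation=2);B=cv2.resize(b[140:290,170:320],(360,360),interpolation=2)
cv2.imwrite('pics/g1.png',np.hstack([A,B])[:,:,::-1]); print(ctrl.get_obs()['opening'],ctrl.get_obs()['eef_pos'],ctrl.get_obs()['wrist_force'])
E
```

```text
0.001267881892189098 [0.4813026  0.03808887 0.12923599] [-0.71004025 -3.27472237  7.01582044]
```

View pics/g1.png

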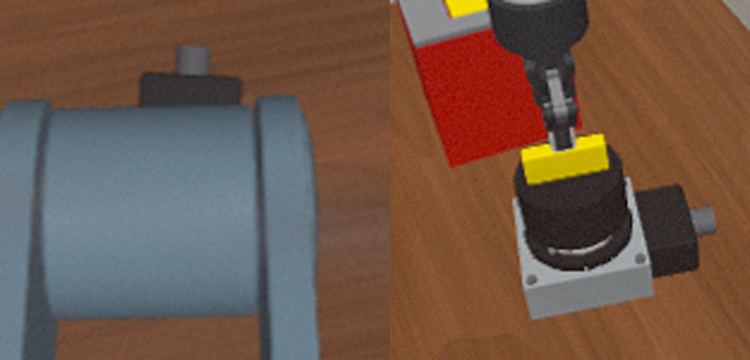

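```bash
python3 - <<'E'
from h import *
z=np.load('pics/s1.npz'); im,d=z['im'],z['d']; W=cloud('side',d)
hsv=cv2.cvtColor(im,cv2.COLOR_RGB2HSV)
y=((hsv[...,0]>22)&(hsv[...,0]<33)&(hsv[...,1]>180)&(hsv[...,2]>80)); y[:180]=0
p=W[y]; print(len(p),np.nanpercentile(p,[2,50,98],axis=0).round(4))
q=p[p[:,2]>.148]; print(cv2.minAreaRect((q[:,:2]*1000).astype(np.float32)))
# pixel columns near the finger: u=170+563/2.4
for v in range(180,216,2):
    print(v,[tuple((W[v,u]*1000).round(0)) for u in (400,)] if 0 else [tuple(np.nan_to_num(W[v,u]*1000).astype(int))+tuple(im[v,u]) for u in (399-0,404)] if 0 else [tuple(np.nan_to_num(W[v,u]*1000).astype(int).tolist()) for u in (228,236,242)])
E
```

```text
505 [[0.4459 0.0232 0.1221]
 [0.4795 0.032  0.1418]
 [0.5153 0.0486 0.155 ]]
((481.5155944824219, 37.746952056884766), (17.827743530273438, 74.03937530517578), 77.41374206542969)
180 [(500, 222, 63), (474, 22, 224), (485, 21, 221)]
182 [(499, 220, 58), (467, -4, 242), (475, -16, 248)]
184 [(498, 221, 51), (463, -16, 248), (474, -19, 246)]
186 [(497, 219, 46), (462, -20, 247), (472, -23, 245)]
188 [(496, 220, 38), (461, -21, 243), (472, -22, 239)]
190 [(495, 222, 30), (460, -19, 237), (474, -11, 225)]
192 [(494, 221, 24), (463, -4, 219), (477, 6, 204)]
194 [(493, 221, 18), (466, 8, 202), (481, 23, 184)]
196 [(492, 223, 9), (470, 32, 175), (481, 25, 176)]
198 [(490, 218, 7), (470, 34, 168), (480, 24, 171)]
200 [(489, 218, 0), (472, 46, 152), (480, 27, 163)]
202 [(454, 47, 153), (469, 39, 152), (480, 31, 154)]
204 [(453, 42, 152), (467, 34, 152), (479, 31, 149)]
206 [(451, 37, 151), (467, 34, 147), (479, 32, 142)]
208 [(450, 36, 146), (465, 32, 142), (478, 30, 138)]
210 [(449, 37, 140), (465, 32, 137), (477, 31, 132)]
212 [(448, 37, 134), (464, 33, 130), (477, 33, 125)]
214 [(447, 38, 128), (463, 34, 124), (475, 29, 123)]
```

```bash
python3 - <<'E'
from h import *
for f,box in(('side0',(20,110,40,120)),('s1',(215,160,265,215))):
    z=np.load(f'pics/{f}.npz'); W=cloud('side',z['d']); a,b,c,e=box
    p=W[b if f=='s1' else 20:e if f=='s1' else 120,a:c if f=='s1' else 110]
    if f=='side0':
        q=p.reshape(-1,3); q=q[(abs(q[:,0]-.242)<.09)&(abs(q[:,1]-.52)<.09)&(q[:,2]>.17)]; print(len(q),np.sort(q[:,2])[:8].round(3), q[np.argsort(q[:,2])[:6]].round(3))
a=np.load('pics/side0.npz')['im'][0:120,10:130];b=np.load('pics/s1.npz')['im'][150:220,200:270]
cv2.imwrite('pics/g2.png',np.hstack([cv2.resize(a,(400,400),interpolation=2),cv2.resize(b,(400,400),interpolation=2)])[:,:,::-1])
o=ctrl.get_obs(); print(o['q'].round(3) if hasattr(o['q'],'round') else o['q'])
E
```

```text
2464 [0.245 0.245 0.245 0.245 0.245 0.245 0.246 0.246] [[0.218 0.479 0.245]
 [0.266 0.558 0.245]
 [0.225 0.475 0.245]
 [0.229 0.472 0.245]
 [0.254 0.565 0.245]
 [0.213 0.481 0.245]]
[-0.167  0.06   1.91  -0.     1.168 -1.553]
```

View pics/g2.png

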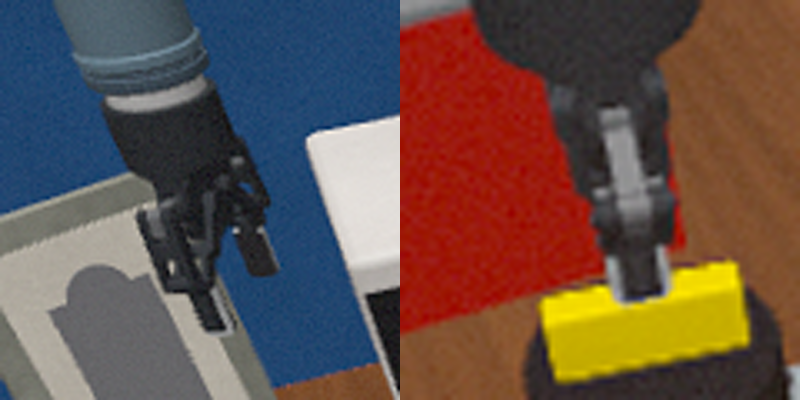

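Measured against depth, the real fingertips are about 25 mm higher than the reported TCP, both at the start and now. The shut fingers rest on top of the bar with about 6 N. I'll lift, reopen, and go lower by that amount.

Request:
step_arm(motion=[[-30, -3, 2.1, 0, 0, 0, 255], [-30, -3, 2.1, 0, 0, 0, 100], [-30, -3, 2.1, 0, 0, 0, 100], [-30, -3, 2.1, 0, 0, 0, 100], [0, -3, 2.1, 0, 0, 0, 100], [20, -3, 2.1, 0, 0, 0, 100], [25, -3, 2.1, 0, 0, 0, 100], [25, -3, 2.1, 0, 0, 0, 100]])

```text
time_s: 3.45
eef_pos: [0.4812, 0.0353, 0.1024]
eef_rot: [0.704, 0.065, 0.704, -0.065]
wrist_force: [0.7, 0.3, -0.5]
opening: 0.605
```

Request:
step_arm(motion=[[0, 0, 0, 0, 0, 0, 255], [0, 0, 0, 0, 0, 0, 255], [0, 0, 0, 0, 0, 0, 255], [0, 0, 0, 0, 0, 0, 255], [0, 0, 0, 0, 0, 0, 255]])

```text
time_s: 4.08
eef_pos: [0.4821, 0.0347, 0.1036]
eef_rot: [0.705, 0.065, 0.704, -0.066]
wrist_force: [-1.2, -1.2, 5.6]
opening: 0.171
```

Request:
step_arm(motion=[[2, 0, 0, 0, 0, 0, 255], [4, 0, 0, 0, 0, 0, 255], [6, 0, 0, 0, 0, 0, 255], [6, 0, 0, 0, 0, 0, 255]])

```text
time_s: 4.58
eef_pos: [0.4824, 0.0347, 0.0979]
eef_rot: [0.705, 0.065, 0.703, -0.066]
wrist_force: [-1.9, -2.7, 8.6]
opening: 0.176
```

Request:
step_arm(motion=[[1, 0, 0, 0, 0, 0, 255], [2, 0, 0, 0, 0, 0, 255], [2, 0, 0, 0, 0, 0, 255]])

```text
time_s: 4.95
eef_pos: [0.4824, 0.0347, 0.0961]
eef_rot: [0.705, 0.065, 0.703, -0.066]
wrist_force: [-3.3, -1.9, 10.1]
opening: 0.179
```

Request:
step_arm(motion=[[1, 0, 0, 0, 0, 0, 255], [2, 0, 0, 0, 0, 0, 255], [2, 0, 0, 0, 0, 0, 255]])

```text
time_s: 5.32
eef_pos: [0.4825, 0.0347, 0.0941]
eef_rot: [0.705, 0.065, 0.703, -0.066]
wrist_force: [-2.0, -1.2, 10.5]
opening: 0.172
```

Request:
step_arm(motion=[[1, 0, 0, 0, 0, 0, 255], [2, 0, 0, 0, 0, 0, 255], [2, 0, 0, 0, 0, 0, 255]])

```text
time_s: 5.7
eef_pos: [0.4825, 0.0347, 0.0922]
eef_rot: [0.705, 0.065, 0.703, -0.066]
wrist_force: [-2.3, -1.0, 11.2]
opening: 0.177
```

Request:
step_arm(motion=[[1, 0, 0, 0, 0, 0, 255], [2, 0, 0, 0, 0, 0, 255], [2, 0, 0, 0, 0, 0, 255]])

```text
time_s: 6.08
eef_pos: [0.4825, 0.0347, 0.0902]
eef_rot: [0.705, 0.065, 0.703, -0.066]
wrist_force: [-2.8, -2.4, 11.1]
opening: 0.174
```

Request:
step_arm(motion=[[1, 0, 0, 0, 0, 0, 255], [2, 0, 0, 0, 0, 0, 255], [2, 0, 0, 0, 0, 0, 255]])

```text
time_s: 6.45
eef_pos: [0.4826, 0.0347, 0.0887]
eef_rot: [0.705, 0.065, 0.703, -0.066]
wrist_force: [-5.2, -2.0, 15.2]
opening: 0.176
```

Request:
step_arm(motion=[[1, 0, 0, 0, 0, 0, 255], [2, 0, 0, 0, 0, 0, 255], [2, 0, 0, 0, 0, 0, 255]])

```text
time_s: 6.82
eef_pos: [0.4828, 0.0347, 0.0886]
eef_rot: [0.705, 0.065, 0.703, -0.066]
wrist_force: [-13.1, -1.7, 33.7]
opening: 0.177
```

The hard stop is at reported z = 88.7 mm: the force jumps there from 11 N to 34 N. I'll ease off 1.3 mm and turn anticlockwise.

Request:
step_arm(motion=[[-1.3, 0, -0.5, 0, 0, 0, 255], [-1.3, 0, -0.8, -8, 0, 0, 255], [-1.3, 0, -0.8, -16, 0, 0, 255], [-1.3, 0, -0.8, -24, 0, 0, 255]])

```text
time_s: 7.32
eef_pos: [0.4834, 0.0353, 0.0887]
eef_rot: [0.704, -0.084, 0.7, 0.084]
wrist_force: [-0.4, 0.7, 14.5]
opening: 0.176
```

Request:
step_arm(motion=[[0, 0, 0, -9, 0, 0, 255], [0, 0, 0, -18, 0, 0, 255], [0, 0, 0, -27, 0, 0, 255], [0, 0, 0, -36, 0, 0, 255], [0, 0, 0, -45, 0, 0, 255], [0, 0, 0, -54, 0, 0, 255], [0, 0, 0, -58, 0, 0, 255], [0, 0, 0, -58, 0, 0, 255]])

```text
time_s: 8.32
eef_pos: [0.4832, 0.0355, 0.0887]
eef_rot: [0.576, -0.414, 0.573, 0.412]
wrist_force: [-1.4, 1.7, 16.1]
opening: 0.176
```

```bash
python3 - <<'E'
from h import *
from scipy.spatial.transform import Rotation as R
o=ctrl.get_obs(); q=o['eef_rot']; M=R.from_quat([q[1],q[2],q[3],q[0]]).as_matrix(); print(M.round(3).tolist(),np.degrees(np.arctan2(M[1,1],M[0,1])),np.round(o['torque'],2),np.round(o['q'],2))
E
```

```text
[[0.005, -0.948, 0.319], [0.0, 0.319, 0.948], [-1.0, -0.005, 0.002]] 161.4262131389083 [0.34 0.43 0.04] [-0.17  0.12  1.94  0.    1.08 -2.99]
```

Request:
step_arm(motion=[[-7, 0, 0, 0, 0, 0, 255], [-15, 0, 0, 0, 0, 0, 255], [-23, 0, 0, 0, 0, 0, 255], [-31, 0, 0, 0, 0, 0, 255], [-38, 0, 0, 0, 0, 0, 255], [-38, 0, 0, 0, 0, 0, 255]])

```text
time_s: 9.07
eef_pos: [0.4805, 0.0354, 0.124]
eef_rot: [0.574, -0.413, 0.574, 0.413]
wrist_force: [0.5, 0.5, -1.7]
opening: 0.177
```

Request:
step_arm(motion=[[-35, 0, 0, 0, 0, 0, 255], [-75, 0, 0, 10, 0, 0, 255], [-75, -12, -26, 20, 0, 0, 255], [-75, -36, -78, 30, 0, 0, 255], [-75, -60, -130, 40, 0, 0, 255], [-75, -84, -182, 50, 0, 0, 255], [-75, -108, -234, 60, 0, 0, 255], [-75, -128, -278, 65, 0, 0, 255], [-75, -143.5, -310.5, 70, 0, 0, 255], [-75, -143.5, -310.5, 70, 0, 0, 255]])

```text
time_s: 10.32
eef_pos: [0.5168, -0.307, 0.1975]
eef_rot: [0.707, -0.007, 0.708, 0.008]
wrist_force: [-0.1, 0.2, -2.2]
opening: 0.176
```

Request:
step_arm(motion=[[0, 0, 0, 0, 0, 0, 255], [0, 0, 0, 0, 0, 0, 255]])

```text
time_s: 10.58
eef_pos: [0.5174, -0.3034, 0.1986]
eef_rot: [0.707, -0.009, 0.707, 0.009]
wrist_force: [0.2, 0.2, -2.0]
opening: 0.174
```

```bash
python3 - <<'E'
from h import *
from scipy.spatial.transform import Rotation as R
o=ctrl.get_obs(); q=o['eef_rot']; M=R.from_quat([q[1],q[2],q[3],q[0]]).as_matrix(); print(np.degrees(np.arctan2(M[1,1],M[0,1])),np.round(o['q'],2))
a,_=snap('top','t2');b,d=snap('side','s2')
cv2.imwrite('pics/m2.png',np.hstack([a[100:400,230:630],b[100:400,150:550]])[:,:,::-1])
W=cloud('top',np.load('pics/t2.npz')['d'])
s=a.astype(int);m=(s[...,0]>s[...,2]+70)&(s[...,0]>140)&(abs(W[...,0]-.481)<.06)&(abs(W[...,1]-.035)<.06)&(W[...,2]>.09)
p=W[m]; print(len(p),np.nanmedian(p,0), cv2.minEnclosingCircle((p[:,:2]*1000).astype(np.float32)))
E
```

```text
91.48337804298504 [-0.73  0.24  1.55  0.    1.35 -2.32]
198 [0.47969888 0.03654561 0.12409166] ((480.8075256347656, 35.73517608642578), 22.609569549560547)
```

View pics/m2.png

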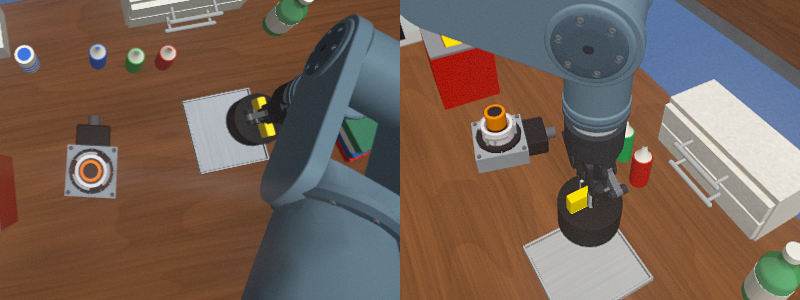

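The cover hangs level over the tray. In the top picture the orange cartridge shows in the bore, measured at (480.5, 35.8), top 124 mm. I'll lower the cover.

Request:
step_arm(motion=[[40, 0, 0, 0, 0, 0, 255], [80, 0, 0, 0, 0, 0, 255], [120, 0, 0, 0, 0, 0, 255], [145, 0, 0, 0, 0, 0, 255], [155, 0, 0, 0, 0, 0, 255], [158, 0, 0, 0, 0, 0, 255], [160, 0, 0, 0, 0, 0, 255], [160, 0, 0, 0, 0, 0, 255]])

```text
time_s: 11.68
eef_pos: [0.5181, -0.3052, 0.04]
eef_rot: [0.708, -0.009, 0.707, 0.008]
wrist_force: [0.2, 0.7, -1.8]
opening: 0.177
```

Request:
step_arm(motion=[[1.5, 0, 0, 0, 0, 0, 255], [3, 0, 0, 0, 0, 0, 255], [3, 0, 0, 0, 0, 0, 255]])

```text
time_s: 12.05
eef_pos: [0.5177, -0.305, 0.0367]
eef_rot: [0.707, -0.009, 0.707, 0.008]
wrist_force: [-2.2, 0.3, 3.9]
opening: 0.177
```

Request:
step_arm(motion=[[1, 0, 0, 0, 0, 0, 255], [2, 0, 0, 0, 0, 0, 255], [2, 0, 0, 0, 0, 0, 255]])

```text
time_s: 12.42
eef_pos: [0.5177, -0.305, 0.0366]
eef_rot: [0.707, -0.009, 0.707, 0.008]
wrist_force: [-8.5, 4.8, 17.9]
opening: 0.171
```

Request:
step_arm(motion=[[-2, 0, 0, 0, 0, 0, 255], [-2, 0, 0, 0, 0, 0, 100], [-2, 0, 0, 0, 0, 0, 100], [-2, 0, 0, 0, 0, 0, 100], [-10, 0, 0, 0, 0, 0, 100], [-40, 0, 0, 0, 0, 0, 60], [-90, 0, 0, 0, 0, 0, 0], [-140, 0, 0, 0, 0, 0, 0], [-140, 0, 0, 0, 0, 0, 0]])

```text
time_s: 13.55
eef_pos: [0.5203, -0.307, 0.1801]
eef_rot: [0.71, -0.011, 0.704, 0.006]
wrist_force: [-0.8, -0.5, -0.8]
opening: 0.995
```

Request:
step_arm(motion=[[0, 30, -2, 0, 0, 0, 0], [0, 90, -8, 4, 0, 0, 0], [0, 150, -13, 4, 0, 0, 0], [0, 210, -18, 4, 0, 0, 0], [0, 270, -23, 4, 0, 0, 0], [0, 315, -27, 4, 0, 0, 0], [0, 341.6, -29, 4, 0, 0, 0], [0, 341.6, -29, 4, 0, 0, 0], [0, 341.6, -29, 4, 0, 0, 0]])

```text
time_s: 14.68
eef_pos: [0.4802, 0.0355, 0.1737]
eef_rot: [0.707, 0.016, 0.707, -0.016]
wrist_force: [-0.2, -1.2, -0.3]
opening: 1.001
```

```bash
python3 - <<'E'
from h import *
from scipy.spatial.transform import Rotation as R
a,_=snap('top','t3');b,d=snap('side','s3')
o=ctrl.get_obs(); q=o['eef_rot']; M=R.from_quat([q[1],q[2],q[3],q[0]]).as_matrix(); print(np.degrees(np.arctan2(M[1,1],M[0,1])),np.round(o['eef_pos'],4),np.round(o['wrist_force'],1))
cv2.imwrite('pics/m3.png',np.hstack([a[100:400,230:630],b[100:400,150:550]])[:,:,::-1])
E
```

```text
87.31530173007039 [0.4804 0.035  0.1738] [0.2 0.  0.3]
```

View pics/m3.png

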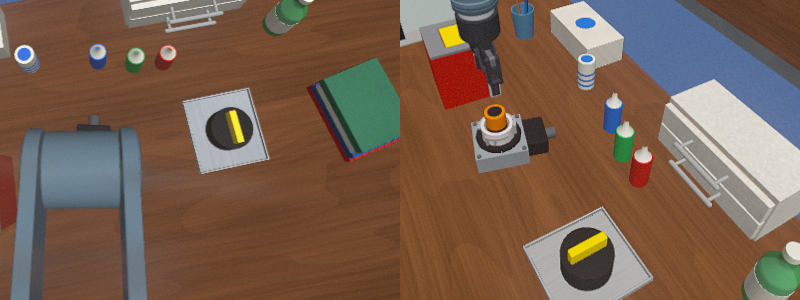

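The cover lies flat in the tray with the bar up, and the gripper is centred over the cartridge. I'll go down and grip it.

Request:
step_arm(motion=[[40, 0.5, 0, 0, 0, 0, 0], [80, 0.5, 0, 0, 0, 0, 0], [100, 0.5, 0, 0, 0, 0, 0], [108, 0.5, 0, 0, 0, 0, 0], [108, 0.5, 0, 0, 0, 0, 0], [108, 0.5, 0, 0, 0, 0, 255], [108, 0.5, 0, 0, 0, 0, 255], [108, 0.5, 0, 0, 0, 0, 255], [108, 0.5, 0, 0, 0, 0, 255]])

```text
time_s: 15.9
eef_pos: [0.4812, 0.0363, 0.0671]
eef_rot: [0.708, 0.016, 0.706, -0.016]
wrist_force: [-0.7, -1.6, 5.1]
opening: 0.526
```

Request:
step_arm(motion=[[-15, 0, 0, 0, 0, 0, 255], [-35, 0, 0, 0, 0, 0, 255], [-55, 0, 0, 0, 0, 0, 255], [-95, 0, 0, 0, 0, 0, 255], [-135, 0, 0, 0, 0, 0, 255], [-165, 0, 0, 0, 0, 0, 255], [-165, 0, 0, 0, 0, 0, 255], [-165, 0, 0, 0, 0, 0, 255]])

```text
time_s: 16.9
eef_pos: [0.4794, 0.0368, 0.2299]
eef_rot: [0.706, 0.016, 0.708, -0.016]
wrist_force: [-1.0, -0.1, -1.6]
opening: 0.52
```

Request:
step_arm(motion=[[0, 35, -2, 0, 0, 0, 255], [0, 85, -7, 0, 0, 0, 255], [0, 135, -11, 0, 0, 0, 255], [0, 185, -15, 0, 0, 0, 255], [0, 230, -18, 0, 0, 0, 255], [0, 255, -20, 0, 0, 0, 255], [0, 255, -20, 0, 0, 0, 255], [0, 255, -20, 0, 0, 0, 255]])

```text
time_s: 17.9
eef_pos: [0.4712, 0.2914, 0.2295]
eef_rot: [0.706, 0.016, 0.708, -0.017]
wrist_force: [0.5, -0.5, -1.5]
opening: 0.526
```

```bash
python3 - <<'E'
from h import *
from scipy.spatial.transform import Rotation as R
b,d=snap('side','s4'); a,_=snap('top','t4')
o=ctrl.get_obs(); q=o['eef_rot']; M=R.from_quat([q[1],q[2],q[3],q[0]]).as_matrix(); print(np.degrees(np.arctan2(M[1,1],M[0,1])),np.round(o['eef_pos'],4),np.round(o['wrist_force'],1))
W=cloud('side',d); s=b.astype(int); hsv=cv2.cvtColor(b,cv2.COLOR_RGB2HSV)
m=(hsv[...,0]>5)&(hsv[...,0]<18)&(hsv[...,1]>170)&(hsv[...,2]>120)&(abs(W[...,0]-.472)<.06)&(abs(W[...,1]-.29)<.06)&(W[...,2]>.18)
p=W[m]
for lo in np.arange(.19,.30,.015):
    k=p[(p[:,2]>=lo)&(p[:,2]<lo+.015)]
    if len(k)<25: continue
    # circle of fixed radius fit
    from scipy.optimize import least_squares
    f=least_squares(lambda c:np.hypot(k[:,0]-c[0],k[:,1]-c[1])-.023,[.472,.292],loss='soft_l1',f_scale=.001).x
    print(round(lo,3),len(k),f.round(4))
print('zmin',np.percentile(p[:,2],[1,99]))
cv2.imwrite('pics/m4.png',cv2.resize(b[40:220,120:300],(540,540))[:,:,::-1])
E
```

```text
87.32122811904296 [0.4718 0.2911 0.2303] [-0.4 -0.2 -0.9]
0.205 65 [0.4723 0.2884]
0.22 65 [0.4722 0.2889]
0.235 85 [0.4722 0.2892]
0.25 37 [0.4725 0.2906]
0.265 48 [0.4722 0.2904]
0.28 43 [0.4734 0.2894]
zmin [0.20370905 0.28932662]
```

View pics/m4.png

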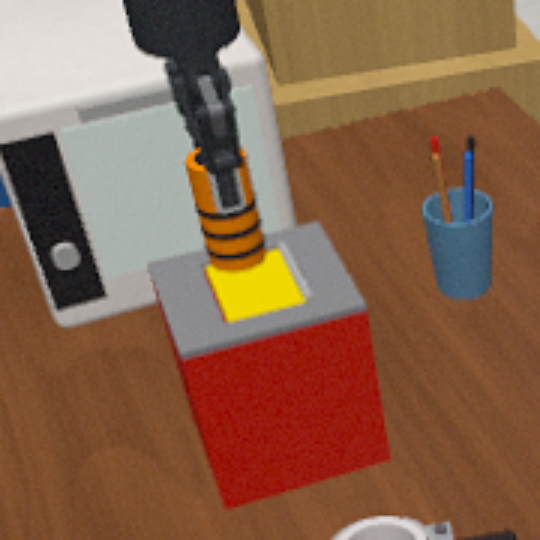

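The cartridge hangs plumb at (472, 290), about 6 mm to the free-edge side of the slot centre. I'll push it down in stages and watch the force.

Request:
step_arm(motion=[[12, 0, 0, 0, 0, 0, 255], [24, 0, 0, 0, 0, 0, 255], [30, 0, 0, 0, 0, 0, 255], [36, 0, 0, 0, 0, 0, 255], [42, 0, 0, 0, 0, 0, 255], [42, 0, 0, 0, 0, 0, 255]])

```text
time_s: 18.75
eef_pos: [0.4717, 0.2923, 0.1886]
eef_rot: [0.707, 0.016, 0.707, -0.016]
wrist_force: [-0.6, -0.6, -0.2]
opening: 0.521
```

Request:
step_arm(motion=[[6, 0, 0, 0, 0, 0, 255], [12, 0, 0, 0, 0, 0, 255], [18, 0, 0, 0, 0, 0, 255], [24, 0, 0, 0, 0, 0, 255], [24, 0, 0, 0, 0, 0, 255]])

```text
time_s: 19.38
eef_pos: [0.4712, 0.292, 0.164]
eef_rot: [0.706, 0.016, 0.708, -0.016]
wrist_force: [-0.1, -0.3, -1.5]
opening: 0.528
```

Request:
step_arm(motion=[[6, 0, 0, 0, 0, 0, 255], [12, 0, 0, 0, 0, 0, 255], [18, 0, 0, 0, 0, 0, 255], [24, 0, 0, 0, 0, 0, 255], [24, 0, 0, 0, 0, 0, 255]])

```text
time_s: 20.0
eef_pos: [0.4713, 0.292, 0.1401]
eef_rot: [0.706, 0.016, 0.707, -0.016]
wrist_force: [-1.5, 0.1, -1.3]
opening: 0.523
```

Request:
step_arm(motion=[[5, 0, 0, 0, 0, 0, 255], [10, 0, 0, 0, 0, 0, 255], [15, 0, 0, 0, 0, 0, 255], [20, 0, 0, 0, 0, 0, 255], [20, 0, 0, 0, 0, 0, 255]])

```text
time_s: 20.62
eef_pos: [0.4714, 0.292, 0.1203]
eef_rot: [0.706, 0.016, 0.707, -0.016]
wrist_force: [-0.5, 0.6, -2.1]
opening: 0.527
```

```bash
python3 - <<'E'
from h import *
b,d=snap('side','s5')
cv2.imwrite('pics/m5.png',cv2.resize(b[40:220,120:300],(540,540))[:,:,::-1])
E
```

```text
(no output)
```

View pics/m5.png

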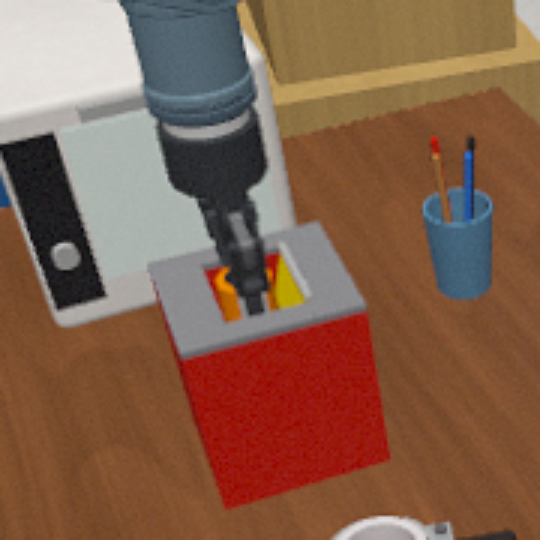

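The cartridge is in the slot, the flap is held open beside it, and nothing is jammed. I'll open only partly so the fingers stay clear of the slot's edges, then withdraw.

Request:
step_arm(motion=[[0, 0, 0, 0, 0, 0, 98], [0, 0, 0, 0, 0, 0, 98], [0, 0, 0, 0, 0, 0, 98], [0, 0, 0, 0, 0, 0, 98], [-10, 0, 0, 0, 0, 0, 98], [-25, 0, 0, 0, 0, 0, 98], [-45, 0, 0, 0, 0, 0, 98], [-80, 0, 0, 0, 0, 0, 98], [-130, 0, 0, 0, 0, 0, 98], [-140, 0, 0, 0, 0, 0, 98]])

```text
time_s: 21.92
eef_pos: [0.4741, 0.293, 0.2666]
eef_rot: [0.71, 0.017, 0.704, -0.015]
wrist_force: [0.2, 0.0, -0.0]
opening: 0.616
```

Request:
step_arm(motion=[[0, -30, -10, 0, 0, 0, 98], [0, -80, -30, 0, 0, 0, 98], [0, -130, -50, 0, 0, 0, 98], [0, -150, -60, 0, 0, 0, 98], [0, -150, -60, 0, 0, 0, 98], [0, -150, -60, 0, 0, 0, 98]])

```text
time_s: 22.68
eef_pos: [0.4055, 0.1456, 0.2612]
eef_rot: [0.707, 0.016, 0.707, -0.016]
wrist_force: [-0.1, 0.0, 0.3]
opening: 0.615
```

```bash
python3 - <<'E'
from h import *
a,_=snap('top','t6');b,d=snap('side','s6')
o=ctrl.get_obs(); print(o['time_s'],np.round(o['eef_pos'],3),np.round(o['wrist_force'],1),o['opening'])
cv2.imwrite('pics/m6.png',np.hstack([a[120:400,130:530],b[100:380,150:550]])[:,:,::-1])
E
```

```text
22.775 [0.405 0.146 0.261] [-0.   0.5  0.3] 0.6152408354779837
```

View pics/m6.png

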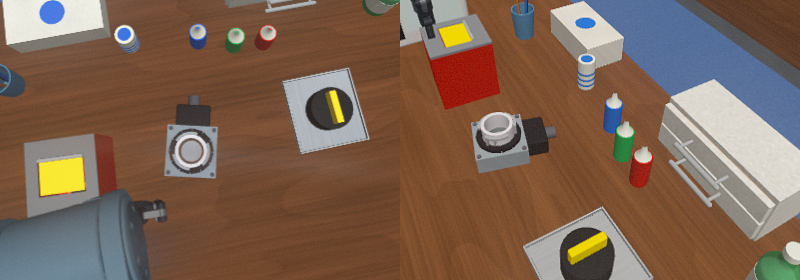

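The flap is shut, the housing is empty, the cover is flat inside the tray, the bystanders are unmoved and the gripper is clear with nothing in it.

```bash
python3 -c "
from bench import ctrl
print(ctrl.hand_in())"
```

```text
the job is handed in; nothing more can be done
None
```

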